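# Sort stray feeder fittings back into their bins

### The job

Clear the four stray fittings off the bench at the end of the batch: put each one into the blue parts bin that already holds its own kind, the big coupling nut with the big nuts, the small one with the small nuts, the toothed hub with the hub and the plain spacer sleeve with the sleeves. Leave the drill and the pliers where they are.

Things in the scene. Friction and masses are not known exactly. Their poses are not given: they have to be found in the camera images.
- big_nut_center (a point): big steel coupling nut: plain hexagonal sleeve 60 mm long, 30 mm across flats (35 mm across corners), 250 g, lying on a flat on the bench. Point at its centre, 15 mm above its underside; x axis along its length, z up at the start, so that its side corners face +-y and it is gripped along y.
- small_nut_center (a point): small steel coupling nut: same shape, 36 mm long, 19 mm across flats (22 mm across corners), 65 g, lying on a flat on the bench. Point at its centre, 9.5 mm above its underside; x axis along its length, z up at the start, gripped along y.
- hub_center (a point): white plastic toothed hub: toothed round flange 64 mm across and 8 mm thick, with a round boss 30 mm across rising from it to 34 mm above its underside, standing on its flange, boss up; 45 g. Point on its axis, 17 mm above its underside; z axis up.
- sleeve_mid (a point): white plastic spacer sleeve: plain thick-walled tube 32 mm across (bore 11 mm) and 45 mm tall, standing on end; 30 g. Point on its axis, half-way up (22.5 mm above its underside); z axis up.
- bin_big_nuts: blue parts bin that holds loose stock: two big coupling nuts in the back half (x above 2 mm, 34 mm high), rest empty. All bins alike: 165 (x) x 125 (y) x 65 mm high, walls and floor 4 mm, fixed to the bench; front (-x) only a 32 mm lip, side walls full height from 30 mm in front of the middle backwards, sloping down to the lip. Origin: centre of the underside; x to the back wall.
- bin_small_nuts: blue parts bin that holds loose stock: two small coupling nuts along the back wall (x above 43 mm, 23 mm high), rest empty. All bins alike: 165 (x) x 125 (y) x 65 mm high, walls and floor 4 mm, fixed to the bench; front (-x) only a 32 mm lip, side walls full height from 30 mm in front of the middle backwards, sloping down to the lip. Origin: centre of the underside; x to the back wall.
- bin_hubs: blue parts bin that holds loose stock: one toothed hub in the back half (x above 9 mm, 38 mm high), rest empty. All bins alike: 165 (x) x 125 (y) x 65 mm high, walls and floor 4 mm, fixed to the bench; front (-x) only a 32 mm lip, side walls full height from 30 mm in front of the middle backwards, sloping down to the lip. Origin: centre of the underside; x to the back wall.
- bin_sleeves: blue parts bin that holds loose stock: two spacer sleeves near the back wall (x above 33 mm, 49 mm high), rest empty. All bins alike: 165 (x) x 125 (y) x 65 mm high, walls and floor 4 mm, fixed to the bench; front (-x) only a 32 mm lip, side walls full height from 30 mm in front of the middle backwards, sloping down to the lip. Origin: centre of the underside; x to the back wall.
- drill: bystander: teal cordless drill standing upright on its battery, 220 mm high, footprint 118 by 76 mm, nose (-x) overhanging to 150 mm from the origin. Origin at the centre of the battery's underside.
- pliers: bystander: pliers with orange grips lying flat on the bench, 160 mm long, 65 mm wide, 13 mm thick. Origin on the bench below the joint, jaws towards +x.

How it is judged:
At the end, for the whole second after the job is handed in: Each of the four fittings lies released and at rest (slower than 20 mm/s) in the bin of its own kind: its centre, in the bin's frame, between 66 mm in front of and 75 mm behind the middle, within 55 mm of the middle sideways, and 5 to 55 mm above the bin's underside. Any posture in the bin will do (x of big_nut_center in the frame of bin_big_nuts between -0.066 and 0.075 m and y of big_nut_center in the frame of bin_big_nuts between -0.055 and 0.055 m and z of big_nut_center in the frame of bin_big_nuts between 0.005 and 0.055 m and linear speed of each of big_nut, small_nut, hub, sleeve below 0.02 m/s and x of small_nut_center in the frame of bin_small_nuts between -0.066 and 0.075 m and y of small_nut_center in the frame of bin_small_nuts between -0.055 and 0.055 m and z of small_nut_center in the frame of bin_small_nuts between 0.005 and 0.055 m and x of hub_center in the frame of bin_hubs between -0.066 and 0.075 m and y of hub_center in the frame of bin_hubs between -0.055 and 0.055 m and z of hub_center in the frame of bin_hubs between 0.005 and 0.055 m and x of sleeve_mid in the frame of bin_sleeves between -0.066 and 0.075 m and y of sleeve_mid in the frame of bin_sleeves between -0.055 and 0.055 m and z of sleeve_mid in the frame of bin_sleeves between 0.005 and 0.055 m); the robot touches nothing.
It fails at once if the drill is shifted by more than 30 mm or knocked over (distance of drill from where it was at the start of the episode above 0.03 m or angle between drill's own z axis and vertical above 0.35 rad).
It fails at once if the pliers are shifted by more than 30 mm (distance of pliers from where it was at the start of the episode above 0.03 m).
It also fails if it takes over 96 s, if anything falls off the work surface, if the arm or the gripper's body presses on something with over 40 N, if the wrist force passes 120 N, or if a joint passes its speed limit or range.

### The arm

A 6-joint arm with a two-finger parallel gripper is mounted at the origin on the work surface. World frame = base frame: x ahead of the robot, y to its left, z up, the work surface at z = 0. Lengths are in m, angles in rad, forces in N, time in s.
With the tool pointing down it reaches from about 0.325 to 0.925 m from the base axis. Payload 3.1 kg.
Tool frame: the origin (TCP) lies on the centre line of the jaws, within the pads' length; the fingertips stand 8 mm ahead of it and the grasp point (between the pads) lies 11 mm behind it; z points along the fingers, x is the direction in which the jaws open and shut, and the axes are right-handed (so a half turn about z gives the same grasp; the last joint's range is limited). The gripper opens to 85 mm and grips with 20 to 120 N. Pads are 22 mm wide; open, the fingers measure 114 mm over their backs; the gripper's body (76 mm by 85 mm) begins 54 mm behind the grasp point. The pads swing forward as they close: fully open they stand 13 mm farther back than shut.
Start: joints at [-1.301, 0.217, 1.613, -0, 1.311, -0.112], TCP at [0.233, -0.58, 0.239] pointing down, gripper open.
Joint ranges: [-2.75, 2.75], [-0.78, 2.1], [0.31, 2.55], [-1.13, 4.27], [0.13, 2.63], [-2.58, 2.58]. Speed limits (rad/s): [2.79, 2.79, 3.14, 3.14, 3.14, 3.14].

### API

Orientations are given as a unit quaternion [x, y, z, w].
In Python, from bench import monitor, viewer, ticket gives the robot as it stands.
- The arm moves only by the tool apply_moves, never from a script. Its argument "steps" is text: rows parted by semicolons, each of 7 numbers parted by spaces: the gripper's target within -1 to 1 (shut at 1, half-way at 0, fully open at -1), then the shift along the tool's x, y, z in m, then the turn, a rotation vector about the tool's x, y, z in degrees. In form: hand x y z ax ay az; .... A call has 1 to 20 rows; each row is the pose to reach, as a shift and turn from the pose commanded when the call began, along the tool's axes at that moment; what a row does not reach only later rows make up. A row lasts 1/10 s, in which the tool goes at most 50 mm and 8.59 degrees, less where a joint would pass 70% of its speed; a pose out of reach is approached as far as the arm can. A call with a gripper value outside its range is refused whole. The fingers move at their own pace and stop on an object; "grip_force" is the grip in N (left out, the last holds). Time passes only in rows, so rows that repeat a pose let the fingers close. It gives the time, the measured TCP pose, the force and the opening at its end, in the units of the state.
- monitor.sense(): the state, without advancing time (a new reading comes with each control period).
- viewer.read_camera(name): name is "scene" or "top" or "wrist"; returns the picture (400x640x3 uint8, blue, green, red); there is no depth.
- viewer.camera_info(name): a dict with "intrinsics" (3x3 intrinsics, pixels), "k1" (the pictures are not rectified: a ray, as slopes to the right and down, at radius r is drawn at 1 + k1 r^2 times it, then the intrinsics apply), "eye" and "attitude" of the camera in the world. Camera axes: x right, y up, looking along -z (the intrinsics and any distortion apply to the point x, -y, -z); pixel columns grow to the right and rows downward; lengths in m; the calibration is good to about 2 mm. A picture is of the moment at which its call begins: read the wrist's pose just before it. camera_info takes no time and is no camera call; for the wrist camera it gives the pose at the moment of the call.
- ticket.finish_job(): hands the job in, once; it reports no verdict.
Trained networks look in the newest picture that a camera, given by its name, has taken for a name from the list of things; names that differ only in an ending like _2 or _b are one class to them, and where a whole thing is asked for, a point or a joint stands for the part that bears it (a point fixed in the world has none). Each returns a list of dicts, best first, with "confidence" (0 to 1); they miss things now and then, are a little off and sometimes report something else, mostly with a low value. They report only what shows in the picture. A call takes as long as a camera call.
- viewer.find_in(camera, thing): "box" ([left, top, width, height] in pixels, round what is visible of it).
The state is a dict: "time_s": time; "joint_pos": joint angles; "qd": joint speeds; "joint_efforts": joint torques, N m; "eef_pos": TCP position; "ee_rot": TCP orientation; "wrist_force": force on the tool from outside, world axes, zero at the start; "wrist_torque": the same for the moment, N m; "finger_gap": finger opening in m.
Only numpy, scipy, OpenCV 4.12 (cv2) and the standard library are available. Lean on these libraries where they do the work, as an engineer would, in place of code of your own. Each camera call takes 0.05 s, during which the arm holds its last target. There are 200 camera calls.

## Working session

There is one attempt and no reset: what is moved stays moved. The work goes in short steps, Python scripts to look and compute and a tool call to move; the robot and the scene stay as the last step left them, time stands still between calls to the robot, and variables do not carry over. Pictures are saved under pics/ and viewed, about 12 in all and at most 16, crops included, and the job is handed in when it is done.

Besides the shell and the picture viewer there is one more tool, called after "Call:" by a JSON object that holds its "fn" and its "kwargs", one argument or row to a line. apply_moves: Moves the arm, as the interface text tells. Its arguments: {"type":"object","properties":{"steps":{"type":"string"},"grip_force":{"type":"number"}},"required":["steps"]}

```bash
mkdir -p pics; ls
python3 - <<'E'
from bench import monitor, viewer, ticket
import cv2
print(monitor.sense())
for c in ("scene","top","wrist"):
    im=viewer.read_camera(c); cv2.imwrite(f"pics/{c}0.png",im); print(c,viewer.camera_info(c))
for c in ("top","scene"):
    for t in "big_nut_center small_nut_center hub_center sleeve_mid bin_big_nuts bin_small_nuts bin_hubs bin_sleeves drill pliers".split():
        print(c,t,[( [round(v) for v in d["box"]],round(d["confidence"],2)) for d in viewer.find_in(c,t)[:4]])
E
```

```text
pics
{'time_s': 0.0, 'joint_pos': array([-1.30116967e+00,  2.17755976e-01,  1.61492605e+00, -2.78973257e-07,
        1.31127631e+00, -1.12187420e-01]), 'qd': array([-9.58155358e-05,  2.63649162e-03,  1.23044410e-03,  1.10257986e-03,
       -1.02879588e-03,  1.55767746e-03]), 'joint_efforts': array([ 2.04789526e-04, -3.96846664e+01, -3.03851724e+01, -1.51380773e-04,
        9.70189663e-03, -1.65950564e-05]), 'eef_pos': array([ 0.2326948 , -0.57921982,  0.23797133]), 'ee_rot': array([ 8.28433061e-01, -5.60086836e-01, -8.99662198e-04, -7.67927180e-04]), 'wrist_force': array([ 0.49505936, -0.36128723, -0.82496021]), 'wrist_torque': array([-0.00503408, -0.05304374, -0.06448439]), 'finger_gap': 0.08516572292580465}
scene {'intrinsics': array([[455.42471954,   0.        , 319.49800701],
       [  0.        , 455.42471954, 200.89626226],
       [  0.        ,   0.        ,   1.        ]]), 'k1': 0.023334757689361888, 'eye': array([ 1.15527533, -0.72082782,  0.69179641]), 'attitude': array([0.41973168, 0.17920502, 0.34026687, 0.82214922])}
top {'intrinsics': array([[379.94307956,   0.        
[... 830 characters left out ...]
bin_big_nuts [([152, 186, 56, 57], 0.66)]
top bin_small_nuts [([214, 110, 50, 65], 0.94)]
top bin_hubs [([215, 179, 50, 63], 0.78), ([415, 124, 74, 75], 0.25)]
top bin_sleeves []
top drill [([418, 124, 69, 76], 0.76)]
top pliers [([404, 224, 24, 54], 0.64)]
scene big_nut_center [([246, 224, 28, 24], 0.67)]
scene small_nut_center [([328, 223, 15, 13], 0.6)]
scene hub_center []
scene sleeve_mid [([288, 201, 11, 22], 0.53)]
scene bin_big_nuts [([364, 122, 73, 52], 0.56), ([324, 147, 74, 52], 0.41)]
scene bin_small_nuts [([376, 170, 88, 66], 0.62)]
scene bin_hubs [([324, 143, 76, 59], 0.96)]
scene bin_sleeves [([411, 147, 83, 60], 0.62)]
scene drill [([114, 233, 130, 129], 0.97)]
scene pliers []
```

Run:
```python
import cv2
im=cv2.imread("pics/top0.png"); cv2.imwrite("pics/a.png",cv2.resize(im[90:300,120:520],None,fx=2,fy=2,interpolation=cv2.INTER_CUBIC))
im=cv2.imread("pics/scene0.png"); cv2.imwrite("pics/b.png",cv2.resize(im[100:380,90:510],None,fx=1.9,fy=1.9,interpolation=cv2.INTER_CUBIC))
```

```text
(no output)
```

View pics/a.png

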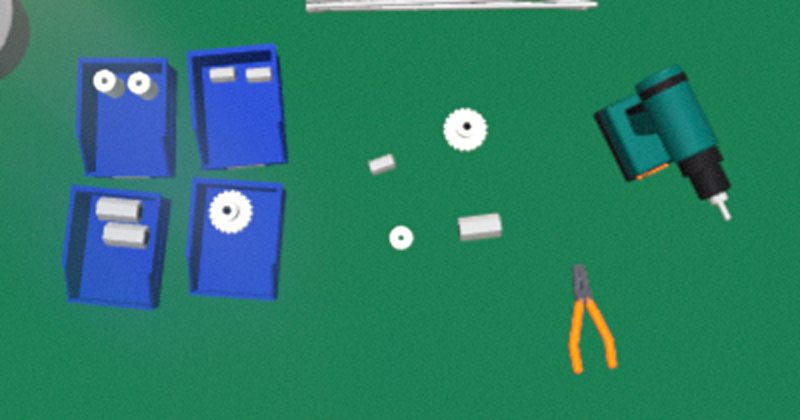

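View pics/b.png

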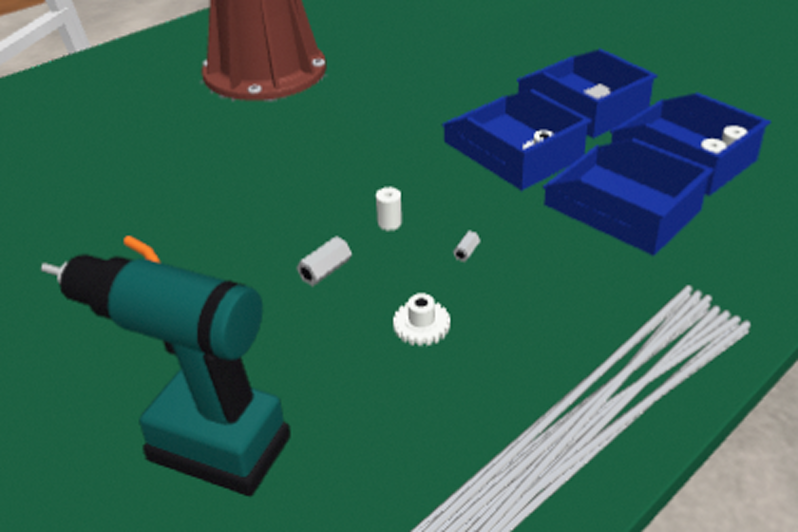

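The top view (crop = 2×(px−120, py−90)) shows the sleeves bin at upper left, the small-nuts bin at upper right, big nuts at lower left and the hub bin at lower right. The loose small nut is at crop (382,164), hub (465,130), sleeve (401,237) and big nut (480,227). The drill and pliers are on the right, clear of these. The scene view agrees.

```bash
cat > h.py <<'E'
import numpy as np, cv2
from scipy.spatial.transform import Rotation as R
from bench import monitor, viewer, ticket
def ray(info,px):
    K=info["intrinsics"]; p=np.atleast_2d(np.asarray(px,float))
    s=cv2.undistortPoints(p.reshape(-1,1,2),K,np.array([info["k1"],0,0,0.])).reshape(-1,2)
    d=np.c_[s[:,0],-s[:,1],-np.ones(len(s))]
    return R.from_quat(info["attitude"]).apply(d)
def at(info,px,z):
    d=ray(info,px); e=info["eye"]; return e+d*((np.asarray(z)-e[2])/d[:,2])[:,None]
def proj(info,P):
    c=R.from_quat(info["attitude"]).inv().apply(np.atleast_2d(P)-info["eye"])
    s=np.c_[c[:,0]/-c[:,2],-c[:,1]/-c[:,2]]; s=s*(1+info["k1"]*(s**2).sum(1))[:,None]
    K=info["intrinsics"]; return s*[K[0,0],K[1,1]]+[K[0,2],K[1,2]]
def rel(x,y,z,yaw):
    """shift/turn in the tool axes for the pose pointing down with tool-x at yaw deg"""
    s=monitor.sense(); r=R.from_quat(s["ee_rot"])
    c,q=np.cos(np.radians(yaw)),np.sin(np.radians(yaw))
    g=R.from_matrix(np.array([[c,q,0],[q,-c,0],[0,0,-1]]))
    print("t",round(s["time_s"],2),"rel",np.round(r.inv().apply(np.array([x,y,z])-s["eef_pos"]),4),np.round((r.inv()*g).as_rotvec(degrees=True),1))
def blobs(im,lo=105,smax=60,amin=25):
    h=cv2.cvtColor(im,cv2.COLOR_BGR2HSV); m=((h[...,1]<smax)&(h[...,2]>lo)).astype(np.uint8)
    n,l,st,ce=cv2.connectedComponentsWithStats(m)
    out=[]
    for i in range(1,n):
        if st[i,4]>=amin:
            cn=cv2.findContours((l==i).astype(np.uint8),0,1)[0][0]
            out.append((st[i],ce[i],cv2.minAreaRect(cn)))
    return out
E
python3 - <<'E'
from h import *
I=viewer.camera_info("top"); im=cv2.imread("pics/top0.png")
for st,ce,r in blobs(im):
    if 120<ce[0]<420 and 100<ce[1]<300: print(st,np.round(ce,1),"z10",np.round(at(I,ce,[10])[0][:2],4),"z45",np.round(at(I,ce,[.045])[0][:2],4),"z.01",np.round(at(I,ce,[.01])[0][:2],4),[np.round(v,1) for v in (r[1],r[2])])
# bins: back rim corners (z .065), front lip corners (z .032), crop coords
B={"sleeves":[(78,60),(175,60),(173,176),(84,175)],"small":[(188,53),(275,46),(287,161),(203,168)],"big":[(71,187),(168,196),(158,307),(67,299)],"hubs":[(192,180),(283,185),(277,299),(190,294)]}
for k,v in B.items():
    p=at(I,np.array(v)/2+[120,90]-.25,[.065,.065,.032,.032]); print(k,np.round(p[:,:2],3).tolist(),"c",np.round(p.mean(0)[:2],3),
     "size",[round(float(np.linalg.norm(p[i,:2]-p[(i+1)%4,:2])),3) for i in range(4)],"yaw",np.round(np.degrees(np.arctan2(*((p[0]+p[1]-p[2]-p[3])[[1,0]]))),1))
E
```

```text
[166 124  16  15 153] [173.6 131.1] z10 [-1.7853 -3.4149] z45 [0.7065 0.2951] z.01 [0.7153 0.3081] [array([16.1, 10.7]), np.float64(26.6)]
[184 125  15  15 141] [190.7 132.3] z10 [-1.7515 -3.0107] z45 [0.7023 0.2439] z.01 [0.7109 0.2553] [array([14.8,  9.9]), np.float64(45.0)]
[225 124  13   7  81] [231.  126.9] z10 [-1.8671 -2.0628] z45 [0.7169 0.1238] z.01 [0.726  0.1315] [array([ 6., 12.]), np.float64(90.0)]
[243 124  13   7  81] [249.1 126.9] z10 [-1.8602 -1.6355] z45 [0.716  0.0696] z.01 [0.7251 0.0756] [array([ 6., 12.]), np.float64(90.0)]
[342 144  22  22 355] [352.2 154.5] z10 [-1.1654  0.7871] z45 [ 0.628  -0.2373] z.01 [ 0.6343 -0.2409] [array([21., 21.]), np.float64(90.0)]
[304 167  13  10  87] [310.4 171.8] z10 [-0.7709 -0.2017] z45 [ 0.578 -0.112] z.01 [ 0.5828 -0.1117] [array([ 7. , 12.3]), np.float64(71.6)]
[225 185  21  22 332] [235.  195.5] z10 [-0.2399 -1.9681] z45 [0.5107 0.1118] z.01 [0.5134 0.1191] [array([19.9, 20.6]), np.float64(71.6)]
[168 189  23  12 229] [178.7 194.4] z10 [-0.2855 -3.2785] z45 [0.5165 0.2778] z.01 [0.5193 0.2903] [array([21.8, 10.9]), np.flo
[... 387 characters left out ...]
1396] [array([10.6, 10.6]), np.float64(45.0)]
[407 222   9  20  93] [410.4 231. ] z10 [0.6441 2.0899] z45 [ 0.3987 -0.4024] z.01 [ 0.3979 -0.4112] [array([19.1,  6.7]), np.float64(74.1)]
sleeves [[0.736, 0.331], [0.734, 0.189], [0.566, 0.201], [0.57, 0.334]] c [0.652 0.264] size [0.142, 0.168, 0.133, 0.166] yaw -2.3
small [[0.744, 0.17], [0.753, 0.042], [0.586, 0.03], [0.578, 0.156]] c [0.665 0.099] size [0.128, 0.167, 0.126, 0.167] yaw 4.6
big [[0.548, 0.339], [0.533, 0.198], [0.372, 0.221], [0.386, 0.356]] c [0.46  0.279] size [0.142, 0.163, 0.135, 0.164] yaw -7.1
hubs [[0.556, 0.163], [0.547, 0.031], [0.381, 0.045], [0.39, 0.174]] c [0.468 0.104] size [0.133, 0.167, 0.129, 0.166] yaw -4.3
```

```bash
python3 -c "
from h import *
rel(.5,-.2,.26,0)"
```

```text
t 1.15 rel [-0.2531 -0.3894 -0.0207] [ -0.    0.  -68.1]
```

Call:
{"fn": "apply_moves", "kwargs": {
  "steps": "-1 -0.022 -0.035 -0.02 0 0 0; -1 -0.044 -0.07 -0.02 0 0 -8; -1 -0.066 -0.105 -0.02 0 0 -16; -1 -0.088 -0.14 -0.02 0 0 -24; -1 -0.11 -0.175 -0.02 0 0 -32; -1 -0.132 -0.21 -0.02 0 0 -40; -1 -0.154 -0.245 -0.02 0 0 -48; -1 -0.176 -0.28 -0.02 0 0 -56; -1 -0.2 -0.315 -0.02 0 0 -62; -1 -0.225 -0.35 -0.02 0 0 -68; -1 -0.253 -0.389 -0.02 0 0 -68; -1 -0.253 -0.389 -0.02 0 0 -68; -1 -0.253 -0.389 -0.02 0 0 -68; -1 -0.253 -0.389 -0.02 0 0 -68"
}}

```text
time_s: 2.55
eef_pos: [0.4992, -0.201, 0.2593]
ee_rot: [1.0, -0.001, -0.0, 0.0]
wrist_force: [0.4, 0.1, 0.6]
finger_gap: 0.0856
```

Run:
```python
from h import *
I=viewer.camera_info("wrist"); im=viewer.read_camera("wrist"); cv2.imwrite("pics/w1.png",im)
print(monitor.sense()["eef_pos"],I["eye"])
for st,ce,r in blobs(im,amin=150):
    print(st,np.round(ce,1),"z.01",np.round(at(I,ce,[.01])[0][:2],4),"z.02",np.round(at(I,ce,[.02])[0][:2],4),"z45",np.round(at(I,ce,[.045])[0][:2],4),[np.round(v,1) for v in (r[1],r[2])])
for t in "big_nut_center small_nut_center hub_center sleeve_mid".split():
    print(t,[(np.round(d["box"],1).tolist(),round(d["confidence"],2)) for d in viewer.find_in("wrist",t)[:3]])
```

```text
[ 0.49909285 -0.20132289  0.25929521] [ 0.49860648 -0.13501144  0.39525968]
[  550     0    90   325 13467] [604.5 164.6] z.01 [ 0.852  -0.1991] z.02 [ 0.8428 -0.1975] z45 [ 0.8199 -0.1933] [array([ 58.4, 327.1]), np.float64(11.5)]
[377  68  27  38 690] [389.9  86.6] z.01 [ 0.5821 -0.1109] z.02 [ 0.5799 -0.1115] z45 [ 0.5745 -0.1131] [array([35.4, 20.2]), np.float64(74.1)]
[271  96  33  33 831] [286.8 111.9] z.01 [ 0.4653 -0.1386] z.02 [ 0.4662 -0.1385] z45 [ 0.4683 -0.1383] [array([32., 32.]), np.float64(90.0)]
[ 399  170   55   53 2102] [425.5 195.8] z.01 [ 0.6332 -0.2384] z.02 [ 0.6297 -0.2357] z45 [ 0.621 -0.229] [array([53.3, 51.8]), np.float64(7.1)]
[ 287  186   34   55 1465] [303.9 213.4] z.01 [ 0.4835 -0.2609] z.02 [ 0.4839 -0.2576] z45 [ 0.4849 -0.2495] [array([53.7, 29. ]), np.float64(82.9)]
[162 248  48  54 740] [183.2 274.5] z.01 [ 0.3229 -0.3456] z.02 [ 0.3274 -0.3401] z45 [ 0.3388 -0.3264] [array([20.7, 63.9]), np.float64(29.5)]
[422 248  48  54 751] [448.1 274.2] z.01 [ 0.6729 -0.3456] z.02 [ 0.6684 -0.3401] z45 [ 0.6571 -0.3265] [array([64.4, 20.7]), np.float64(60.0)]
[ 616  271   24   99 1218] [631.5 328.5] z.01 [ 0.9524 -0.4364] z.02 [ 0.9406 -0.4286] z45 [ 0.9111 -0.409 ] [array([98., 23.]), np.float64(90.0)]
[220 310  43  18 482] [241.7 317.2] z.01 [ 0.3964 -0.4107] z.02 [ 0.399  -0.4035] z45 [ 0.4057 -0.3856] [array([14.8, 42.6]), np.float64(79.7)]
big_nut_center [([288.7, 185.2, 32.8, 56.1], 0.59)]
small_nut_center [([378.4, 69.6, 26.2, 35.8], 0.94), ([271.0, 98.2, 31.6, 27.8], 0.41)]
hub_center [([397.6, 170.1, 53.0, 52.3], 0.59)]
sleeve_mid [([273.8, 98.2, 26.6, 27.8], 0.85)]
```

View pics/w1.png

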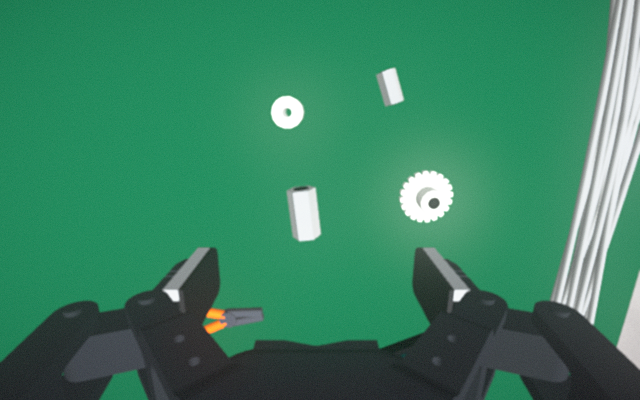

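Call:
{"fn": "apply_moves", "kwargs": {
  "steps": "-1 -0.015 0.04 0.03 0 0 -6; -1 -0.015 0.057 0.07 0 0 -6; -1 -0.015 0.057 0.12 0 0 -6; -1 -0.015 0.057 0.16 0 0 -6; -1 -0.015 0.057 0.2 0 0 -6; -1 -0.015 0.057 0.23 0 0 -6; -1 -0.015 0.057 0.247 0 0 -6; -1 -0.015 0.057 0.247 0 0 -6; -1 -0.015 0.057 0.247 0 0 -6; 1 -0.015 0.057 0.247 0 0 -6; 1 -0.015 0.057 0.247 0 0 -6; 1 -0.015 0.057 0.247 0 0 -6; 1 -0.015 0.057 0.247 0 0 -6; 1 -0.015 0.057 0.247 0 0 -6; 1 -0.015 0.057 0.247 0 0 -6; 1 -0.015 0.057 0.247 0 0 -6; 1 -0.015 0.057 0.247 0 0 -6; 1 -0.015 0.057 0.247 0 0 -6",
  "grip_force": 60
}}

```text
time_s: 4.6
eef_pos: [0.4853, -0.2578, 0.0137]
ee_rot: [0.999, 0.051, 0.001, 0.001]
wrist_force: [-2.5, 1.2, 5.7]
finger_gap: 0.0312
```

```bash
python3 -c "
from h import *
rel(.422,.289,.16,84)"
```

```text
t 4.6 rel [-0.0067 -0.5502 -0.1471] [  0.1  -0.  -78.1]
```

Call:
{"fn": "apply_moves", "kwargs": {
  "steps": "1 0 0 -0.03 0 0 0; 1 0 0 -0.07 0 0 0; 1 0 0 -0.11 0 0 0; 1 0 -0.02 -0.147 0 0 0; 1 0 -0.06 -0.147 0 0 -6; 1 -0.001 -0.1 -0.147 0 0 -13; 1 -0.001 -0.14 -0.147 0 0 -20; 1 -0.002 -0.18 -0.147 0 0 -27; 1 -0.002 -0.22 -0.147 0 0 -34; 1 -0.003 -0.26 -0.147 0 0 -41; 1 -0.003 -0.3 -0.147 0 0 -48; 1 -0.004 -0.34 -0.147 0 0 -55; 1 -0.004 -0.38 -0.147 0 0 -62; 1 -0.005 -0.42 -0.147 0 0 -69; 1 -0.005 -0.46 -0.147 0 0 -74; 1 -0.006 -0.5 -0.147 0 0 -78; 1 -0.007 -0.53 -0.147 0 0 -78; 1 -0.007 -0.55 -0.147 0 0 -78; 1 -0.007 -0.55 -0.147 0 0 -78; 1 -0.007 -0.55 -0.147 0 0 -78"
}}

```text
time_s: 6.6
eef_pos: [0.4204, 0.2889, 0.1586]
ee_rot: [0.743, 0.669, -0.001, 0.0]
wrist_force: [0.4, 0.3, -1.6]
finger_gap: 0.0309
```

```bash
cat >> h.py <<'E'
BINS={"bin_sleeves":(.653,.270,-1),"bin_small_nuts":(.666,.101,4.8),"bin_big_nuts":(.460,.285,-6),"bin_hubs":(.469,.106,-3.8)}
def draw(im,I):
    for x,y,a in BINS.values():
        r=R.from_euler("z",a,degrees=True)
        P=r.apply([[.0825,.0625,.065],[.0825,-.0625,.065],[-.03,-.0625,.065],[-.0825,-.0625,.032],[-.0825,.0625,.032],[-.03,.0625,.065]])+[x,y,0]
        q=proj(I,P); cv2.polylines(im,[np.round(q).astype(int)],True,(0,255,255),1)
    return im
E
python3 - <<'E'
from h import *
I=viewer.camera_info("wrist"); im=viewer.read_camera("wrist")
cv2.imwrite("pics/w2raw.png",im)
a=draw(im.copy(),I); T=viewer.camera_info("top"); t=draw(cv2.imread("pics/top0.png"),T)[100:260,130:290]
c=cv2.resize(t,None,fx=3,fy=3,interpolation=cv2.INTER_CUBIC)
cv2.imwrite("pics/w2.png",cv2.vconcat([cv2.resize(a[:, :],(480,300)),c[60:360]]))
E
```

```text
(no output)
```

View pics/w2.png

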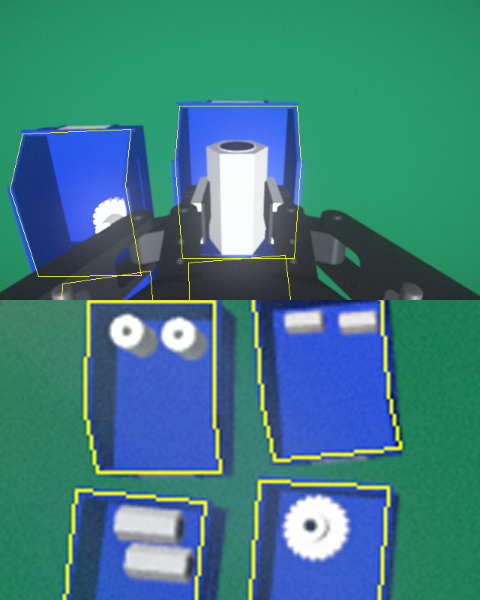

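Both overlays fit the bins to a few mm. The big nut hangs between the pads along the bin's x axis, at wrist full-picture (315,265), over the empty front half of its bin. I'll lower it there.

Call:
{"fn": "apply_moves", "kwargs": {
  "steps": "1 0 0 0.04 0 0 0; 1 0 0 0.075 0 0 0; 1 0 0 0.105 0 0 0; 1 0 0 0.125 0 0 0; 1 0 0 0.134 0 0 0; 1 0 0 0.134 0 0 0; 1 0 0 0.134 0 0 0; -0.25 0 0 0.134 0 0 0; -0.25 0 0 0.134 0 0 0; -0.25 0 0 0.134 0 0 0; -0.25 0 0 0.134 0 0 0; -0.25 0 0 0.134 0 0 0; -0.25 0 0 0.11 0 0 0; -0.25 0 0 0.07 0 0 0; -0.25 0 0 0.03 0 0 0; -0.25 0 0 0 0 0 0; -0.25 0 0 0 0 0 0; -0.25 0 0 0 0 0 0"
}}

```text
time_s: 8.45
eef_pos: [0.4216, 0.2894, 0.16]
ee_rot: [0.744, 0.668, 0.001, 0.0]
wrist_force: [-0.7, 0.2, 0.4]
finger_gap: 0.0533
```

```bash
python3 -c "
from h import *
im=viewer.read_camera('wrist'); cv2.imwrite('pics/w3.png',im[100:400,130:530])
rel(.5815,-.111,.15,16);rel(.634,-.24,.15,86)"
```

```text
t 8.5 rel [-0.3804  0.2027  0.0085] [-0.   0.1 67.9]
t 8.5 rel [-0.503   0.2687  0.0085] [-0.1  0.  -2.1]
```

View pics/w3.png

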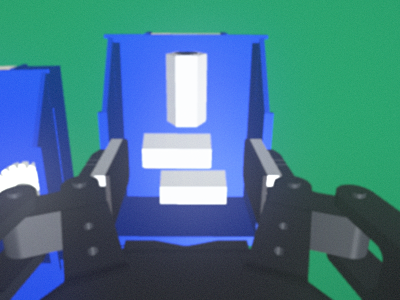

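The picture shows the big nut lying in the empty front half of its bin, crop (187,90), with the two stock nuts behind it. Next is the hub.

Call:
{"fn": "apply_moves", "kwargs": {
  "steps": "-0.25 -0.02 0.011 0 0 0 0; -1 -0.06 0.032 0 0 0 0; -1 -0.1 0.053 0 0 0 -2; -1 -0.14 0.075 0 0 0 -2; -1 -0.18 0.096 0 0 0 -2; -1 -0.22 0.117 0 0 0 -2; -1 -0.26 0.139 0 0 0 -2; -1 -0.3 0.16 0 0 0 -2; -1 -0.34 0.181 0 0 0 -2; -1 -0.38 0.203 0 0 0 -2; -1 -0.42 0.224 0 0 0 -2; -1 -0.46 0.246 0 0 0 -2; -1 -0.49 0.262 0 0 0 -2; -1 -0.503 0.269 0.01 0 0 -2; -1 -0.503 0.269 0.04 0 0 -2; -1 -0.503 0.269 0.06 0 0 -2; -1 -0.503 0.269 0.06 0 0 -2; -1 -0.503 0.269 0.06 0 0 -2"
}}

```text
time_s: 10.3
eef_pos: [0.6335, -0.2381, 0.0969]
ee_rot: [0.732, 0.681, -0.001, -0.002]
wrist_force: [-0.1, 0.1, 0.7]
finger_gap: 0.0856
```

Run:
```python
from h import *
I=viewer.camera_info("wrist"); im=viewer.read_camera("wrist")
a=im.copy()
for z in (.008,.034):
    for rr in ((.032,) if z<.01 else (.015,)):
        th=np.linspace(0,6.3,40); q=proj(I,np.c_[.634+rr*np.cos(th),-.24+rr*np.sin(th),0*th+z]); cv2.polylines(a,[np.round(q).astype(int)],True,(0,0,255),1)
cv2.imwrite('pics/w4.png',a[80:400,130:530])
rel(.634,-.24,.02,86)
```

```text
t 10.35 rel [-0.0014 -0.0006  0.0788] [-0.1 -0.  -0.1]
```

View pics/w4.png

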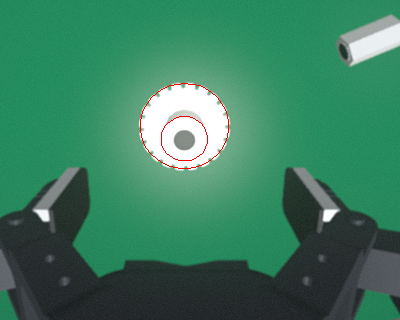

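The predicted hub outline (red) matches the flange and boss at crop (184,127). I'll descend and grip.

Call:
{"fn": "apply_moves", "kwargs": {
  "steps": "-1 -0.001 0 0.03 0 0 0; -1 -0.001 0 0.055 0 0 0; -1 -0.001 0 0.072 0 0 0; -1 -0.001 0 0.076 0 0 0; -1 -0.001 0 0.076 0 0 0; 1 -0.001 0 0.076 0 0 0; 1 -0.001 0 0.076 0 0 0; 1 -0.001 0 0.076 0 0 0; 1 -0.001 0 0.076 0 0 0; 1 -0.001 0 0.076 0 0 0; 1 -0.001 0 0.076 0 0 0; 1 -0.001 0 0.076 0 0 0; 1 -0.001 0 0.076 0 0 0; 1 -0.001 0 0.05 0 0 0; 1 -0.001 0 0.01 0 0 0; 1 -0.001 0 -0.03 0 0 0; 1 -0.001 0 -0.05 0 0 0; 1 -0.001 0 -0.05 0 0 0",
  "grip_force": 40
}}

```text
time_s: 12.15
eef_pos: [0.6373, -0.2419, 0.1536]
ee_rot: [0.732, 0.681, 0.001, 0.004]
wrist_force: [0.4, 0.4, 0.5]
finger_gap: 0.0286
```

```bash
python3 -c "
from h import *
rel(.433,.108,.15,86)"
```

```text
t 12.15 rel [ 0.3343 -0.229   0.001 ] [ 0.4  0.2 -0.1]
```

Call:
{"fn": "apply_moves", "kwargs": {
  "steps": "1 0.025 -0.017 0 0 0 0; 1 0.06 -0.04 0 0 0 0; 1 0.095 -0.064 0 0 0 0; 1 0.13 -0.088 0 0 0 0; 1 0.165 -0.112 0 0 0 0; 1 0.2 -0.135 0 0 0 0; 1 0.235 -0.159 0 0 0 0; 1 0.27 -0.182 0 0 0 0; 1 0.305 -0.206 0 0 0 0; 1 0.325 -0.22 0 0 0 0; 1 0.333 -0.225 0 0 0 0; 1 0.333 -0.225 0 0 0 0; 1 0.333 -0.225 0 0 0 0"
}}

```text
time_s: 13.45
eef_pos: [0.4345, 0.107, 0.1485]
ee_rot: [0.732, 0.681, -0.001, -0.0]
wrist_force: [0.7, 0.7, 0.1]
finger_gap: 0.0288
```

```bash
python3 -c "
from h import *
im=viewer.read_camera('wrist'); cv2.imwrite('pics/w5.png',im[80:400,130:530])
rel(.433,.108,.027,86)"
```

```text
t 13.5 rel [ 0.0012 -0.002   0.1218] [-0.   0.  -0.2]
```

View pics/w5.png

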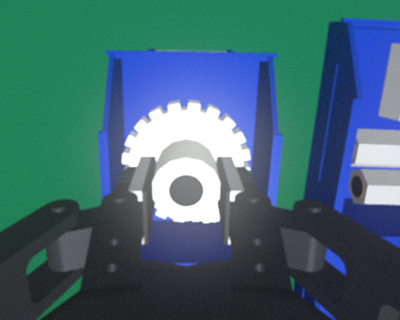

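The hub sits upright between the pads, crop (187,185), over its bin's front half. I'll lower it and release.

Call:
{"fn": "apply_moves", "kwargs": {
  "steps": "1 0.001 -0.002 0.04 0 0 0; 1 0.001 -0.002 0.075 0 0 0; 1 0.001 -0.002 0.105 0 0 0; 1 0.001 -0.002 0.118 0 0 0; 1 0.001 -0.002 0.12 0 0 0; 1 0.001 -0.002 0.12 0 0 0; -0.2 0.001 -0.002 0.12 0 0 0; -0.2 0.001 -0.002 0.12 0 0 0; -0.2 0.001 -0.002 0.12 0 0 0; -0.2 0.001 -0.002 0.12 0 0 0; -0.2 0.001 -0.002 0.12 0 0 0; -0.2 0.001 -0.002 0.1 0 0 0; -0.2 0.001 -0.002 0.06 0 0 0; -0.2 0.001 -0.002 0.02 0 0 0; -0.2 0.001 -0.002 0 0 0 0; -0.2 0.001 -0.002 0 0 0 0; -0.2 0.001 -0.002 0 0 0 0"
}}

```text
time_s: 15.2
eef_pos: [0.4324, 0.1088, 0.1491]
ee_rot: [0.732, 0.681, 0.0, 0.0]
wrist_force: [-0.2, -0.2, -0.5]
finger_gap: 0.0513
```

```bash
python3 -c "
from h import *
im=viewer.read_camera('wrist'); cv2.imwrite('pics/w6.png',im[80:400,130:530])
rel(.468,-.1385,.11,88)"
```

```text
t 15.25 rel [-0.2439  0.0543  0.038 ] [-0.1  0.  -2.1]
```

View pics/w6.png

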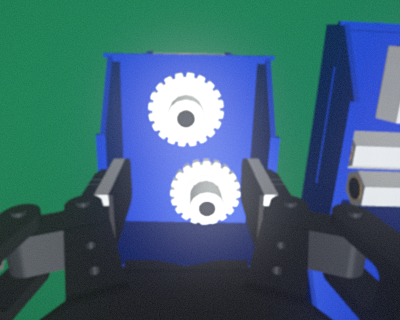

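The hub stands in the front half of its bin, crop (187,110), with the stock hub behind it. Next is the sleeve.

Call:
{"fn": "apply_moves", "kwargs": {
  "steps": "-1 -0.03 0.007 0 0 0 0; -1 -0.075 0.017 0 0 0 -2; -1 -0.12 0.027 0 0 0 -2; -1 -0.165 0.037 0 0 0 -2; -1 -0.21 0.047 0.01 0 0 -2; -1 -0.235 0.052 0.03 0 0 -2; -1 -0.244 0.054 0.04 0 0 -2; -1 -0.244 0.054 0.05 0 0 -2; -1 -0.244 0.054 0.09 0 0 -2; -1 -0.244 0.054 0.12 0 0 -2; -1 -0.244 0.054 0.126 0 0 -2; -1 -0.244 0.054 0.126 0 0 -2; 1 -0.244 0.054 0.126 0 0 -2; 1 -0.244 0.054 0.126 0 0 -2; 1 -0.244 0.054 0.126 0 0 -2; 1 -0.244 0.054 0.126 0 0 -2; 1 -0.244 0.054 0.126 0 0 -2; 1 -0.244 0.054 0.126 0 0 -2; 1 -0.244 0.054 0.126 0 0 -2; 1 -0.244 0.054 0.126 0 0 -2"
}}

```text
time_s: 17.25
eef_pos: [0.4701, -0.139, 0.0248]
ee_rot: [0.72, 0.694, 0.001, 0.001]
wrist_force: [-0.9, 0.5, 6.4]
finger_gap: 0.0311
```

```bash
python3 -c "
from h import *
rel(.633,.270,.16,89)"
```

```text
t 17.25 rel [ 0.4147  0.1478 -0.1352] [ 0.1  0.  -1.1]
```

Call:
{"fn": "apply_moves", "kwargs": {
  "steps": "1 0 0 -0.03 0 0 0; 1 0 0 -0.07 0 0 0; 1 0 0 -0.11 0 0 0; 1 0.02 0.007 -0.137 0 0 0; 1 0.06 0.021 -0.137 0 0 0; 1 0.1 0.036 -0.137 0 0 0; 1 0.14 0.05 -0.137 0 0 0; 1 0.18 0.064 -0.137 0 0 0; 1 0.22 0.078 -0.137 0 0 0; 1 0.26 0.093 -0.137 0 0 0; 1 0.3 0.107 -0.137 0 0 0; 1 0.34 0.121 -0.137 0 0 0; 1 0.38 0.135 -0.137 0 0 0; 1 0.405 0.145 -0.137 0 0 -1; 1 0.415 0.149 -0.137 0 0 -1; 1 0.415 0.149 -0.137 0 0 -1; 1 0.415 0.149 -0.137 0 0 -1"
}}

```text
time_s: 18.95
eef_pos: [0.6326, 0.2695, 0.1598]
ee_rot: [0.714, 0.7, -0.001, -0.0]
wrist_force: [0.8, 0.6, 0.1]
finger_gap: 0.0309
```

```bash
python3 -c "
from h import *
im=viewer.read_camera('wrist'); cv2.imwrite('pics/w7.png',im[80:400,130:530])
rel(.633,.270,.029,89)"
```

```text
t 19.0 rel [0.001  0.0005 0.1309] [-0.1  0.1 -0.2]
```

View pics/w7.png

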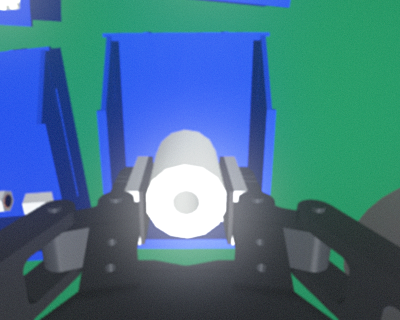

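The sleeve is held over the middle of its bin, crop (187,200). I'll lower it and release. The grey round thing at right stays well outside the fingers.

Call:
{"fn": "apply_moves", "kwargs": {
  "steps": "1 0 0 0.04 0 0 0; 1 0 0 0.08 0 0 0; 1 0 0 0.11 0 0 0; 1 0 0 0.125 0 0 0; 1 0 0 0.13 0 0 0; 1 0 0 0.13 0 0 0; 1 0 0 0.13 0 0 0; -0.2 0 0 0.13 0 0 0; -0.2 0 0 0.13 0 0 0; -0.2 0 0 0.13 0 0 0; -0.2 0 0 0.13 0 0 0; -0.2 0 0 0.13 0 0 0; -0.2 0 0 0.1 0 0 0; -0.2 0 0 0.06 0 0 0; -0.2 0 0 0.02 0 0 0; -0.2 0 0 0 0 0 0; -0.2 0 0 0 0 0 0; -0.2 0 0 0 0 0 0"
}}

```text
time_s: 20.8
eef_pos: [0.6329, 0.2707, 0.16]
ee_rot: [0.714, 0.7, -0.0, -0.0]
wrist_force: [-0.4, 0.5, -0.8]
finger_gap: 0.0512
```

```bash
python3 -c "
from h import *
im=viewer.read_camera('wrist'); cv2.imwrite('pics/w8.png',im[80:400,130:530])
rel(.5815,-.111,.11,16)"
```

```text
t 20.85 rel [-0.3822 -0.0428  0.0488] [-0.1  0.2 72.9]
```

View pics/w8.png

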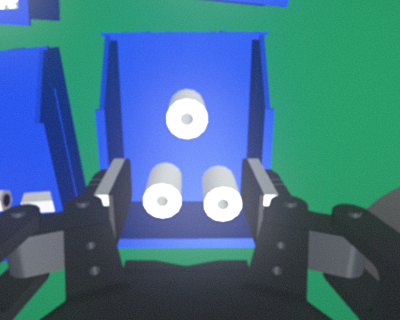

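The sleeve stands in its bin, crop (187,117), in front of the two stock sleeves. Last is the small nut.

Call:
{"fn": "apply_moves", "kwargs": {
  "steps": "-0.2 -0.03 -0.003 0 0 0 5; -1 -0.07 -0.008 0 0 0 13; -1 -0.11 -0.012 0 0 0 21; -1 -0.15 -0.017 0 0 0 29; -1 -0.19 -0.021 0 0 0 37; -1 -0.23 -0.026 0 0 0 45; -1 -0.27 -0.03 0 0 0 53; -1 -0.31 -0.035 0.01 0 0 61; -1 -0.35 -0.039 0.03 0 0 69; -1 -0.375 -0.042 0.049 0 0 73; -1 -0.382 -0.043 0.049 0 0 73; -1 -0.382 -0.043 0.049 0 0 73; -1 -0.382 -0.043 0.049 0 0 73"
}}

```text
time_s: 22.15
eef_pos: [0.5827, -0.1094, 0.111]
ee_rot: [0.99, 0.139, -0.0, -0.0]
wrist_force: [0.7, 1.4, 0.9]
finger_gap: 0.0852
```

Run:
```python
from h import *
I=viewer.camera_info("wrist"); im=viewer.read_camera("wrist"); a=im.copy()
r=R.from_euler("z",16-90,degrees=True)   # nut axis along r.x
for s in (-1,1):
    P=r.apply([[s*.018,.011*np.cos(t),.011*np.sin(t)] for t in np.radians(np.arange(0,360,60))])+[.5815,-.111,.0095]
    cv2.polylines(a,[np.round(proj(I,P)).astype(int)],True,(0,0,255),1)
cv2.imwrite('pics/w9.png',a[80:400,130:530])
rel(.5815,-.111,.011,16)
```

```text
t 22.2 rel [-0.0022  0.0013  0.1006] [-0. -0. -0.]
```

View pics/w9.png

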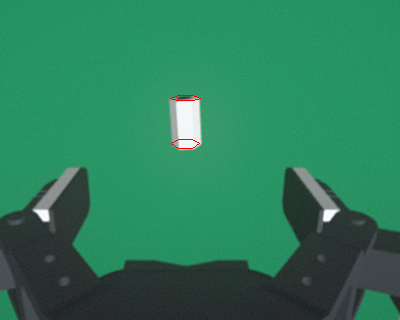

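The predicted nut outline (red) matches at crop (186,122). I'll descend and grip.

Call:
{"fn": "apply_moves", "kwargs": {
  "steps": "-1 -0.001 0.001 0.04 0 0 0; -1 -0.001 0.001 0.075 0 0 0; -1 -0.001 0.001 0.095 0 0 0; -1 -0.001 0.001 0.099 0 0 0; -1 -0.001 0.001 0.099 0 0 0; 1 -0.001 0.001 0.099 0 0 0; 1 -0.001 0.001 0.099 0 0 0; 1 -0.001 0.001 0.099 0 0 0; 1 -0.001 0.001 0.099 0 0 0; 1 -0.001 0.001 0.099 0 0 0; 1 -0.001 0.001 0.099 0 0 0; 1 -0.001 0.001 0.099 0 0 0; 1 -0.001 0.001 0.099 0 0 0; 1 -0.001 0.001 0.099 0 0 0; 1 -0.001 0.001 0.07 0 0 0; 1 -0.001 0.001 0.03 0 0 0; 1 -0.001 0.001 -0.01 0 0 0; 1 -0.001 0.001 -0.04 0 0 0; 1 -0.001 0.001 -0.04 0 0 0; 1 -0.001 0.001 -0.04 0 0 0",
  "grip_force": 50
}}

```text
time_s: 24.2
eef_pos: [0.5821, -0.1117, 0.1517]
ee_rot: [0.99, 0.138, 0.001, 0.0]
wrist_force: [-0.3, 0.2, -1.0]
finger_gap: 0.0186
```

```bash
python3 -c "
from h import *
rel(.651,.100,.15,95)"
```

```text
t 24.2 rel [ 0.1241 -0.1848  0.0017] [  0.1  -0.  -79.1]
```

Call:
{"fn": "apply_moves", "kwargs": {
  "steps": "1 0.01 -0.015 0 0 0 -7; 1 0.022 -0.033 0 0 0 -15; 1 0.035 -0.052 0 0 0 -23; 1 0.048 -0.071 0 0 0 -31; 1 0.061 -0.09 0 0 0 -39; 1 0.073 -0.109 0 0 0 -47; 1 0.086 -0.128 0 0 0 -55; 1 0.098 -0.146 0 0 0 -63; 1 0.111 -0.165 0 0 0 -71; 1 0.12 -0.178 0 0 0 -79; 1 0.124 -0.185 0 0 0 -79; 1 0.124 -0.185 0 0 0 -79; 1 0.124 -0.185 0 0 0 -79"
}}

```text
time_s: 25.5
eef_pos: [0.6497, 0.0997, 0.1498]
ee_rot: [0.677, 0.736, -0.001, -0.001]
wrist_force: [-0.5, 0.2, -0.7]
finger_gap: 0.0186
```

```bash
python3 -c "
from h import *
im=viewer.read_camera('wrist'); cv2.imwrite('pics/w10.png',im[80:400,130:530])
rel(.651,.100,.019,95)"
```

```text
t 25.55 rel [0.0005 0.0014 0.1312] [-0.1  0.  -0.2]
```

View pics/w10.png

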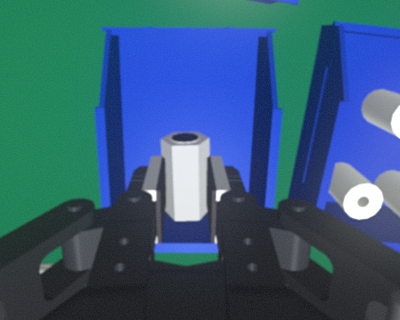

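The small nut is held over the middle of its bin, crop (186,180). I'll lower it, release and retreat.

Call:
{"fn": "apply_moves", "kwargs": {
  "steps": "1 0 0 0.04 0 0 0; 1 0 0 0.08 0 0 0; 1 0 0 0.11 0 0 0; 1 0 0 0.125 0 0 0; 1 0 0 0.13 0 0 0; 1 0 0 0.13 0 0 0; 1 0 0 0.13 0 0 0; -0.1 0 0 0.13 0 0 0; -0.1 0 0 0.13 0 0 0; -0.1 0 0 0.13 0 0 0; -0.1 0 0 0.13 0 0 0; -0.1 0 0 0.13 0 0 0; -0.1 0 0 0.1 0 0 0; -0.1 0 0 0.06 0 0 0; -0.1 0 0 0.02 0 0 0; -0.1 0 0 -0.02 0 0 0; -0.1 -0.04 0 -0.05 0 0 0; -0.1 -0.08 0 -0.05 0 0 0; -0.1 -0.12 0 -0.05 0 0 0; -0.1 -0.16 0 -0.05 0 0 0"
}}

```text
time_s: 27.55
eef_pos: [0.6644, -0.0604, 0.202]
ee_rot: [0.676, 0.737, 0.0, 0.0]
wrist_force: [-0.7, 0.5, 0.4]
finger_gap: 0.0472
```

Call:
{"fn": "apply_moves", "kwargs": {
  "steps": "-0.1 -0.04 0 -0.02 0 0 0; -0.1 -0.08 0 -0.02 0 0 0; -0.1 -0.12 0 -0.02 0 0 0; -0.1 -0.15 0 -0.02 0 0 0; -0.1 -0.15 0 -0.02 0 0 0; -0.1 -0.15 0 -0.02 0 0 0"
}}

```text
time_s: 28.15
eef_pos: [0.6767, -0.209, 0.2208]
ee_rot: [0.677, 0.736, 0.0, -0.001]
wrist_force: [0.8, 0.2, 0.2]
finger_gap: 0.0467
```

Run:
```python
from h import *
im=viewer.read_camera("top"); I=viewer.camera_info("top")
cv2.imwrite("pics/end.png",cv2.resize(im[90:300,120:520],None,fx=2,fy=2,interpolation=cv2.INTER_CUBIC))
print(monitor.sense()["eef_pos"])
for st,ce,r in blobs(im,amin=60):
    if 120<ce[0]<430 and 100<ce[1]<300:
        p=at(I,ce,[.025])[0]
        for k,(x,y,a) in BINS.items():
            b=R.from_euler("z",-a,degrees=True).apply(p-[x,y,0])
            if abs(b[0])<.09 and abs(b[1])<.07: print(k,np.round(b[:2],3),st)
```

```text
[ 0.67674514 -0.20797441  0.22087726]
bin_sleeves [0.058 0.034] [166 124  16  15 154]
bin_sleeves [ 0.054 -0.019] [184 125  15  15 142]
bin_small_nuts [0.058 0.022] [225 124  13   7  81]
bin_small_nuts [ 0.053 -0.032] [243 124  13   7  83]
bin_small_nuts [-0.017 -0.003] [238 144   8  13  80]
bin_sleeves [-0.018  0.002] [176 150  15  12 140]
bin_hubs [0.042 0.013] [225 185  21  22 340]
bin_big_nuts [ 0.039 -0.002] [168 189  27  25 463]
bin_hubs [-0.036 -0.004] [229 212  21  21 344]
bin_big_nuts [-0.038 -0.002] [172 217  13  20 217]
```

View pics/end.png

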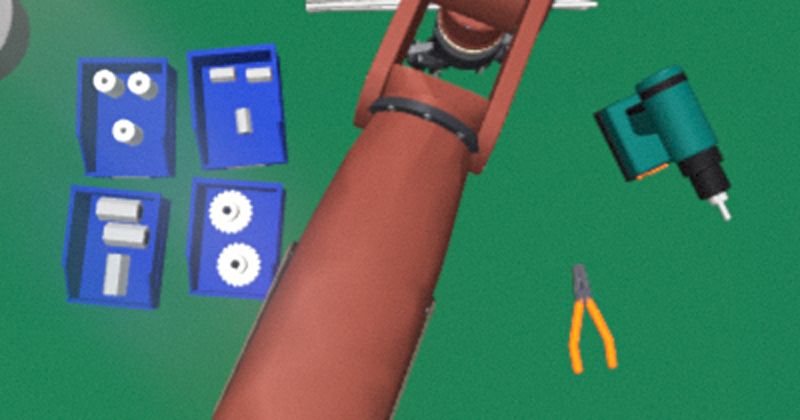

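All four fittings lie in the right bins, and the drill and pliers look unmoved. I'm handing in.

```bash
python3 -c "
from h import *
print(ticket.finish_job())"
```

```text
the job is handed in; nothing more can be done
None
```

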